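Seat the aquarium tray and open the conditioner bottle

ROBOT

A 6-joint arm with a two-finger parallel gripper is mounted at the origin on the work surface. World frame = base frame: x ahead of the robot, y to its left, z up, the work surface at z = 0. Lengths are in m, angles in rad, forces in N, time in s.
With the tool pointing down it reaches from about 0.35 to 0.8 m from the base axis. Payload 7.3 kg.
Tool frame: the origin (TCP) lies midway between the tips of the shut fingers; the grasp point (between the pads) lies manip.tcp_to_grasp behind it (manip.tcp_to_grasp is the distance from the TCP to the grasp point, in m); z points along the fingers, y is the direction in which the jaws open and shut (so a half turn about z gives the same grasp; the last joint's range is limited). The gripper opens to 85 mm and grips with 20 to 120 N. Pads are 22 mm wide; open, the fingers measure 114 mm over their backs; the gripper's body (76 mm by 85 mm) begins 54 mm behind the grasp point. The pads swing forward as they close: fully open they stand 13 mm farther back than shut.
Start: joints at [1.143, 0.342, 1.524, -0, 1.275, -0.146], TCP at [0.146, 0.504, 0.231] pointing down, gripper open.
Joint ranges: [-2.53, 2.53], [-0.77, 2.02], [0.04, 2.7], [-1, 4.14], [0.28, 2.66], [-3.11, 3.11]. Speed limits (rad/s): [2.57, 2.57, 3.14, 3.14, 3.14, 3.14].

INTERFACE

Orientations are given as a 3x3 rotation matrix whose columns are the frame's x, y, z axes.
In Python, from workcell import manip gives the robot as it stands.
- The arm moves only by the shell command python3 -m handwheel 'ROWS' [FORCE]. ROWS is JSON, a list of rows, each a list of 7 numbers: the shift along the tool's x, y, z in mm, then the turn, a rotation vector about the tool's x, y, z in rad, then the opening, from 0 (shut) to 1 (fully open). In form: [[dx, dy, dz, ax, ay, az, hand], ...]. A call has 1 to 12 rows; each row shifts and turns the commanded pose from where the row before left it, along the tool's axes as they then stand; what a row does not reach is not made up. A row lasts 1/10 s, in which the tool goes at most 50 mm and 8.59 degrees, less where a joint would pass 70% of its speed; a pose out of reach is approached as far as the arm can. A call with a gripper value outside its range is refused whole. The fingers move at their own pace and stop on an object; FORCE is the grip in N (left out, the last holds). Time passes only in rows, so rows that do not move let the fingers close. It gives the time, the measured TCP pose, the force and the opening at its end, in the units of the state.
- manip.get_obs(): the state, without advancing time (a new reading comes with each control period).
- manip.capture(name): name is "scene" or "top" or "wrist"; returns the picture (420x560x3 uint8, red, green, blue); there is no depth.
- manip.camera_model(name): a dict with "intrinsics" (3x3 intrinsics, pixels), "eye" and "attitude" of the camera in the world; the wrist camera has in their place "tool_from_camera" (4x4, takes a point from camera to tool coordinates, whose origin is the TCP and whose axes are the flange's). Camera axes: x right, y down, z forward; pixel columns grow to the right and rows downward; lengths in m; the calibration is good to about 2 mm. A picture is of the moment at which its call begins: read the wrist's pose just before it. camera_model takes no time and is no camera call.
- manip.hand_in(): hands the job in, once; it reports no verdict.
Trained networks look in the newest picture that a camera, given by its name, has taken for a name from the list of things; names that differ only in an ending like _2 or _b are one class to them, and where a whole thing is asked for, a point or a joint stands for the part that bears it (a point fixed in the world has none). Each returns a list of dicts, best first, with "confidence" (0 to 1); they miss things now and then, are a little off and sometimes report something else, mostly with a low value. They report only what shows in the picture. A call takes as long as a camera call. They do not tell look-alikes from the thing itself.
- manip.look_for(camera, label): "at" ([column, row] in pixels, amid what is visible of it).
The state is a dict: "time": time; "joint_pos": joint angles; "joint_velocities": joint speeds; "joint_efforts": joint torques, N m; "tcp_pos": TCP position; "tcp_rot": TCP orientation; "contact_force": force on the tool from outside, world axes, zero at the start; "ft_torque": the same for the moment, N m; "opening": finger opening in m.
Only numpy, scipy, OpenCV 4.12 (cv2) and the standard library are available. Lean on these libraries where they do the work, as an engineer would, in place of code of your own. Each camera call takes 0.05 s, during which the arm holds its last target.

TASK

Push the pulled-out grey tray fully home until its catch takes it, so that it stands firm. Then open the conditioner bottle that stands in it, the taller one with the broad ribbed safety cap: press the cap down, turn it anticlockwise about a sixth of a turn while it is down, and lift it off. Finish still holding the cap in the gripper, level and about a hand's width straight above the open bottle, with the bottle left standing in its well and everything else left undisturbed.

Things in the scene. Friction and masses are not known exactly. Their poses are not given: they have to be found in the camera images.
- tray_home (a point): a point fixed to the white carcass that the grey tray slides in: tray_front lies exactly here when the tray is fully home, at its hard stop; same axes as tray_front. The tray starts 50 to 85 mm out, towards the robot. It drags with about 2 N; over the last 12 mm a spring roller catch resists with up to 8 N until 5 mm out, then draws the tray in and holds it home
- tray_front (a point): middle of the front edge of the pull lip (8 mm deep, 12 mm high, 120 mm long along y, 64 mm above the work surface) on the tray's 384 mm wide front panel, where to push. x points into the carcass, the way home; y along the front; z up. Tray walls 45 mm high, its floor 18 mm above the work surface. It holds two square wells 65 mm wide, 34 mm deep
- cap_mid (a point): middle (on the axis, half-way up) of the white, round, ribbed safety cap, 49 mm across, 22 mm tall, axis z upright: its top lies 11 mm above this point, its lower edge 11 mm below. The cap sits on the taller bottle, in either well. Grip it across at any yaw; going no more than 10 mm past its lower edge keeps fingertips off the bottle's shoulder when it is pressed
- cap: the same cap, origin at the centre of its lower edge. Push-and-turn bayonet: sprung up with 5 N and locked. Press it straight down 4 to 5 mm (solid at 5 mm, spring then 13 N), keep it down and turn it anticlockwise seen from above: clear of the lock from about 40 degrees, stopped at about 84, so 60 degrees is best. Then it lifts straight off. Locked against clockwise turning. 45 g
- bottle_rim (a point): centre of the mouth of the taller bottle, under the cap, 130 mm above its foot; before pressing it lies 2 mm below cap_mid. x, y square with its sides, z up. Square body 62 mm wide and 92 mm tall, then a shoulder narrowing to the neck. Loose, 0.2 to 0.5 kg, standing in a well 115 mm left or right of the tray's middle, 96 mm behind tray_front, with 1.5 mm of play; the well keeps it from turning
- dropper_bottle: bystander in the other well: shorter bottle, 60 mm square, 110 mm tall with a slim pointed spout; origin under its foot
- shell: bystander in the tray between the wells: white ceramic shell about 80 mm long, 30 mm high; origin under its middle
- valve: bystander in the tray between the wells: clear acrylic valve with a small lever, 72 mm long, 39 mm high; origin under its middle
- planting_fork: bystander lying along the back of the tray: steel planting fork, 252 mm long, 12 mm thick; origin under its middle
- feeding_cone: bystander on the cabinet top at the left: open plastic feeding cone, 72 mm across, 62 mm tall; origin under its foot
- glass_lid: bystander on the cabinet top at the right: 160 x 200 mm glass lid on rubber feet with a plastic clamp on its edge, 45 mm high; origin under its middle
- algae_scraper: bystander on the cabinet top at the left, black algae scraper with a steel blade, 260 mm long, 75 mm wide, 10 mm thick; origin under its middle
Not all that is in view belongs to the job. Leave any brown look-alike of the cap alone. Leave any purple look-alike of the part that bears bottle_rim alone.

How it is judged:
On the way, in this order (a step that is already met when the one before it is completed fails the run):
1. the tray is home in its catch (x of tray_front in the frame of tray_home above -0.002 m), for 0.2 s.
2. the cap is pressed down (z of cap_mid in the frame of bottle_rim below -0.0003 m), for 0.1 s.
3. the cap is turned free (angle between the x axis of cap_mid and the x axis of bottle_rim, either way round above 0.6 rad), for 0.1 s.
At the end, for the whole second after the job is handed in: the tray is home (under 3 mm out); the cap is held still in the gripper, its middle 45 to 200 mm above the bottle's rim and within 30 mm of its axis, tilted less than 14 degrees; the bottle stands upright on the floor of its well (x of tray_front in the frame of tray_home above -0.003 m and z of cap_mid in the frame of bottle_rim between 0.045 and 0.2 m and horizontal distance between cap_mid and bottle_rim below 0.03 m and angle between cap_mid's own z axis and vertical below 0.25 rad and contact force between cap and the fingers above 1 N and linear speed of cap below 0.03 m/s and angle between bottle_rim's own z axis and vertical below 0.07 rad and height (world z) of bottle_rim between 0.143 and 0.153 m); the arm keeps its last pose, push and grip.
It fails at once if the other bottle is tipped or lifted out of its well (z of dropper_bottle in the frame of tray_front above -0.03 m or z of dropper_bottle in the frame of tray_front below -0.056 m or angle between dropper_bottle's own z axis and vertical above 0.25 rad).
It fails at once if the shell or the valve is knocked over or out of the tray (z of any of shell, valve in the frame of tray_front above -0.025 m or z of any of shell, valve in the frame of tray_front below -0.056 m or angle between shell's own z axis and vertical above 0.5 rad or angle between valve's own z axis and vertical above 0.6 rad).
It fails at once if the fork is lifted or knocked out of the tray (z of planting_fork in the frame of tray_front above -0.015 m or z of planting_fork in the frame of tray_front below -0.056 m).
It fails at once if the cone, the glass lid or the scraper on the cabinet top is shifted (distance of any of feeding_cone, glass_lid, algae_scraper from where it was at the start of the episode above 0.03 m).
It fails at once if the cap is forced round without being pressed down (angle between the x axis of cap_mid and the x axis of bottle_rim, either way round between 0.19 and 0.45 rad and z of cap_mid in the frame of bottle_rim between -0.0003 and 0.004 m).
It also fails if it takes over 48 s, if anything falls off the work surface, if the arm or the gripper's body presses on something with over 40 N, if the wrist force passes 120 N, or if a joint passes its speed limit or range.

## Working session

There is one attempt and no reset: what is moved stays moved. The work goes in short steps, Python scripts to look and compute and a shell command to move; the robot and the scene stay as the last step left them, time stands still between calls to the robot, and variables do not carry over. Pictures are saved under pics/ and viewed, and the job is handed in when it is done.

```bash
mkdir -p pics; ls; cat > h.py <<'E'
import numpy as np, cv2
from workcell import manip
np.set_printoptions(precision=4,suppress=True)
def cap(name,fn):
    o=manip.get_obs(); im=manip.capture(name); cv2.imwrite('pics/'+fn,im[:,:,::-1]); return o,im
E
python3 - <<'E'
from h import *
o=manip.get_obs(); print(o, manip.tcp_to_grasp)
for n in ("scene","top"):
    print(n,manip.camera_model(n)); cap(n,n+"0.png")
    for l in ("cap_mid","bottle_rim","tray_front","dropper_bottle","shell"):
        print(l,[(d["at"],round(d["confidence"],2)) for d in manip.look_for(n,l)][:3])
print(manip.camera_model("wrist"))
E
```

```text
pics
{'time': 0.0, 'joint_pos': array([ 1.143 ,  0.3427,  1.525 , -0.    ,  1.2754, -0.146 ]), 'joint_velocities': array([ 0.0017, -0.001 , -0.0016, -0.0008, -0.0001,  0.0001]), 'joint_efforts': array([ -0.0001, -43.3665, -24.6003,  -0.0002,   0.0079,   0.    ]), 'tcp_pos': array([0.1458, 0.5039, 0.2306]), 'tcp_rot': array([[-0.9606,  0.2781, -0.0006],
       [ 0.2781,  0.9606, -0.0014],
       [ 0.0002, -0.0015, -1.    ]]), 'contact_force': array([ 0.4145,  0.2999, -0.4404]), 'ft_torque': array([0.0395, 0.0222, 0.0118]), 'opening': 0.08551751397857589} 0.0187
scene {'intrinsics': array([[399.2806,   0.    , 282.5204],
       [  0.    , 399.2806, 212.5389],
       [  0.    ,   0.    ,   1.    ]]), 'eye': array([1.0433, 0.7094, 0.92  ]), 'attitude': array([[-0.7765,  0.4234, -0.4666],
       [ 0.6299,  0.5028, -0.592 ],
       [-0.0161, -0.7536, -0.6571]])}
cap_mid [([235.9, 184.4], 0.71)]
bottle_rim [([237.5, 201.2], 0.97), ([296.3, 193.4], 0.78)]
tray_front [([256.4, 237.2], 0.7)]
dropper_bottle [([278.4, 245.3], 0.88)]
shell [([388.7, 293.7], 0.25)]
top {'intrinsics': array([[480.0
[... 153 characters left out ...]
itude': array([[ 0.0269, -0.9924,  0.1202],
       [-0.9994, -0.0293, -0.0187],
       [ 0.0221, -0.1196, -0.9926]])}
cap_mid [([343.5, 194.4], 0.89), ([349.2, 255.5], 0.68)]
bottle_rim [([314.2, 278.9], 0.67)]
tray_front [([294.9, 198.0], 0.57)]
dropper_bottle [([250.0, 197.6], 0.8), ([296.9, 195.7], 0.26)]
shell [([282.8, 199.6], 0.79), ([433.4, 216.3], 0.39)]
{'intrinsics': array([[369.6434,   0.    , 277.398 ],
       [  0.    , 369.6434, 208.9845],
       [  0.    ,   0.    ,   1.    ]]), 'tool_from_camera': array([[ 0.0008, -0.9579, -0.287 ,  0.0728],
       [ 1.    ,  0.0009,  0.    ,  0.    ],
       [ 0.0002, -0.287 ,  0.9579, -0.1426],
       [ 0.    ,  0.    ,  0.    ,  1.    ]])}
```

View pics/scene0.png

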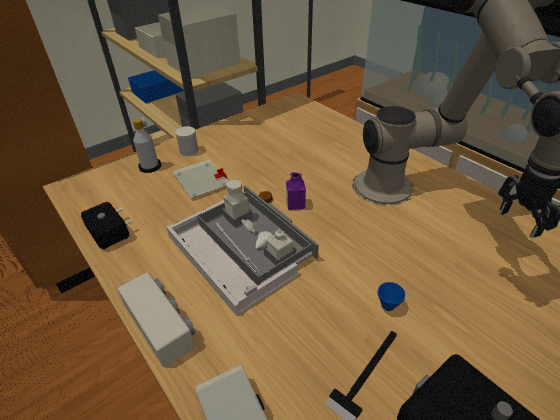

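View pics/top0.png

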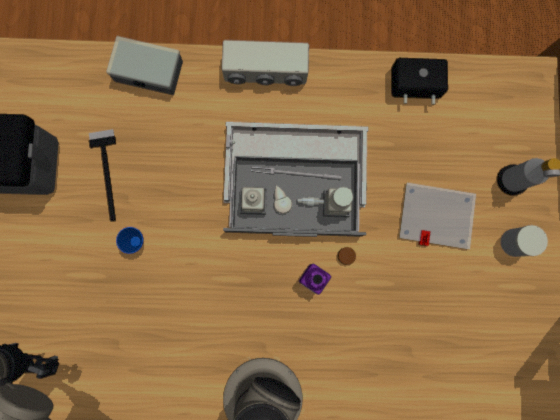

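The white cap of the tall bottle is at top (343,197), in the right well. The dropper bottle is at (253,198) and the tray front panel runs along row ~233. The decoys, a purple bottle at (315,279) and a brown cap at (347,256), stand in front of the tray on the robot's side. I'll zoom in and compute positions.

```bash
cat >> h.py <<'E'
def ray(name,px,o=None):
    m=manip.camera_model(name); K=m["intrinsics"]
    d=np.linalg.inv(K)@np.array([px[0],px[1],1.])
    if name=="wrist":
        T=m["tool_from_camera"];R=o["tcp_rot"]
        return o["tcp_pos"]+R@T[:3,3], R@T[:3,:3]@d
    return np.array(m["eye"]), np.array(m["attitude"])@d
def onz(name,px,z,o=None):
    e,d=ray(name,px,o); return e+d*(z-e[2])/d[2]
def tri(rs):
    A=0;b=0
    for e,d in rs:
        d=d/np.linalg.norm(d);P=np.eye(3)-np.outer(d,d);A=A+P;b=b+P@e
    return np.linalg.solve(A,b)
def proj(name,p,o=None):
    m=manip.camera_model(name);K=m["intrinsics"]
    if name=="wrist":
        T=m["tool_from_camera"];R=o["tcp_rot"]@T[:3,:3];e=o["tcp_pos"]+o["tcp_rot"]@T[:3,3]
    else: R=np.array(m["attitude"]);e=np.array(m["eye"])
    q=K@(R.T@(np.asarray(p)-e)); return q[:2]/q[2]
E
python3 - <<'E'
from h import *
a=cv2.imread('pics/top0.png')[110:300,210:390]; cv2.imwrite('pics/top0z.png',cv2.resize(a,None,fx=3.1,fy=3.1,interpolation=cv2.INTER_CUBIC))
a=cv2.imread('pics/scene0.png')[165:315,155:330]; cv2.imwrite('pics/scene0z.png',cv2.resize(a,None,fx=4,fy=4,interpolation=cv2.INTER_CUBIC))
E
```

```text
(no output)
```

View pics/top0z.png

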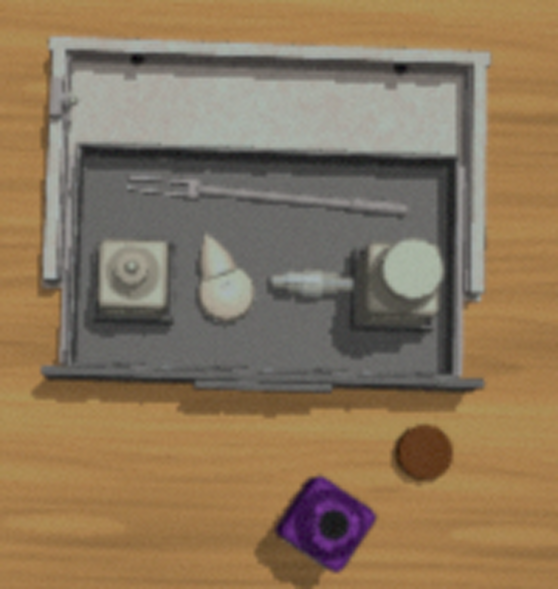

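View pics/scene0z.png

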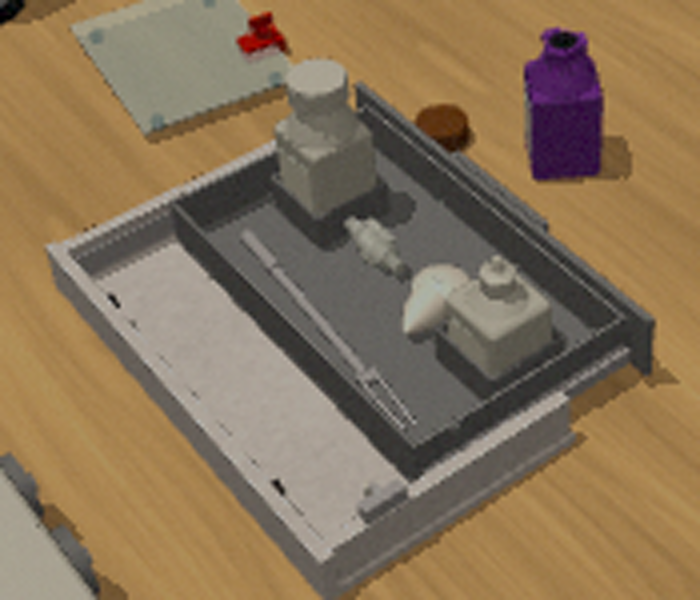

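```bash
python3 - <<'E'
from h import *
s=lambda x,y:(210+x/3.1,110+y/3.1)
print("cap top",onz("top",s(413,267),.161), "scene",onz("scene",(155+318/4,165+77/4),.161))
L=onz("top",s(44,373),.064);R=onz("top",s(483,384),.064)
print("panel ends",L,R,np.arctan2(R[0]-L[0],-(R[1]-L[1])))
print("lip ends",onz("top",s(193,389),.068),onz("top",s(331,391),.068))
print("carc back",onz("top",s(50,40),.064),onz("top",s(490,54),.064)); print("side fronts",onz("top",s(50,285),.05),onz("top",s(476,300),.05))
print("purple",onz("top",s(334,524),.13),onz("top",s(325,530),.0),"brown",onz("top",s(423,452),.02))
print("dropper",onz("top",s(132,268),.125)," lid",onz("top",(437,216),.03))
o=manip.get_obs();print(o['joint_pos'])
E
```

```text
cap top [ 0.5311 -0.1884  0.161 ] scene [ 0.5348 -0.1776  0.161 ]
panel ends [0.4445 0.1153 0.064 ] [ 0.4459 -0.2653  0.064 ] 0.0035596514221421546
lip ends [ 0.4341 -0.0137  0.068 ] [ 0.4357 -0.1328  0.068 ]
carc back [0.7408 0.122  0.064 ] [ 0.7412 -0.27    0.064 ]
side fronts [0.5234 0.1145 0.05  ] [ 0.5213 -0.2615  0.05  ]
purple [ 0.3229 -0.1311  0.13  ] [ 0.3156 -0.1362  0.    ] brown [ 0.3872 -0.2207  0.02  ]
dropper [0.529  0.0401 0.125 ]  lid [ 0.5043 -0.4708  0.03  ]
[ 1.143   0.342   1.5241 -0.      1.2754 -0.146 ]
```

```bash
python3 -m handwheel '[[-31,-38,0,0,0,0,0],[-31,-38,0,0,0,0,0],[-31,-38,0,0,0,0,0],[-31,-38,0,0,0,0,0],[-31,-38,0,0,0,0,0],[-31,-38,0,0,0,0,0],[-31,-38,0,0,0,0,0],[-31,-38,0,0,0,0,0],[-31,-38,0,0,0,0,0],[-31,-38,0,0,0,0,0]]'
python3 -m handwheel '[[-28,-35,0,0,0,0,0],[-28,-35,0,0,0,0,0],[-28,-35,0,0,0,0,0],[0,0,0,0,0,-0.14,0],[0,0,0,0,0,-0.14,0],[0,0,0,0,0,0,0],[0,0,0,0,0,0,0]]'
python3 - <<'E'
from h import *
o,_=cap("wrist","w1.png"); print(o)
E
```

```text
time: 1.6
tcp_pos: [0.3385, 0.0511, 0.2317]
tcp_rot: [[-0.961, 0.278, 0.002], [0.278, 0.961, 0.0], [-0.001, 0.001, -1.0]]
contact_force: [1.7, 1.3, 0.4]
opening: -0.0001
time: 2.3
tcp_pos: [0.3895, -0.0711, 0.2314]
tcp_rot: [[-1.0, 0.005, 0.0], [0.005, 1.0, -0.0], [-0.0, -0.0, -1.0]]
contact_force: [-0.7, -0.5, 0.1]
opening: -0.0003
{'time': 2.3, 'joint_pos': array([-0.3747,  0.1026,  1.841 ,  0.0001,  1.1978, -1.9401]), 'joint_velocities': array([ 0.0092, -0.0026,  0.0013,  0.0014, -0.0006, -0.0006]), 'joint_efforts': array([ -0.2674, -29.2463, -23.7456,  -0.0117,  -0.0075,  -0.1735]), 'tcp_pos': array([ 0.3895, -0.0711,  0.2314]), 'tcp_rot': array([[-1.    ,  0.0054,  0.0002],
       [ 0.0054,  1.    , -0.    ],
       [-0.0002, -0.    , -1.    ]]), 'contact_force': array([-0.6819, -0.4933,  0.0937]), 'ft_torque': array([-0.0767, -0.0305, -0.0441]), 'opening': -0.00032975345509224385}
```

View picture.

View pics/w1.png

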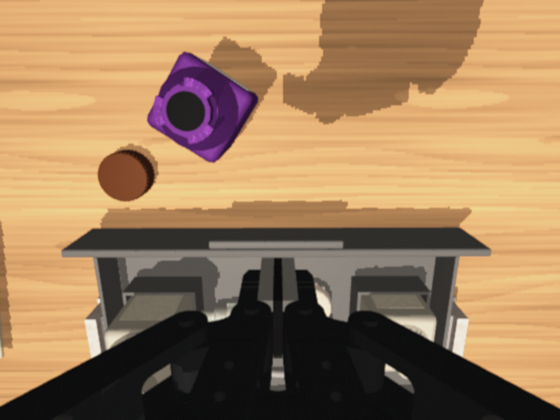

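The wrist view shows the pull lip at rows 240–248, columns 209–343, centred under the fingers. The purple bottle at (190,108) and the brown cap at (126,175) are clear of where I'll come down.

```bash
python3 - <<'E'
from h import *
o=manip.get_obs()
for p in [(209,241),(343,241),(209,248)]: print(onz("wrist",p,.07,o),onz("wrist",p,.058,o))
for p in [(250,100),(213,160)]: print(onz("wrist",p,.09,o))
E
python3 -m handwheel '[[0,0,40,0,0,0,0],[0,0,40,0,0,0,0],[0,0,40,0,0,0,0],[0,0,40,0,0,0,0],[0,0,15,0,0,0,0],[0,0,0,0,0,0,0],[0,0,0,0,0,0,0]]'
```

```text
[ 0.4371 -0.1314  0.07  ] [ 0.4418 -0.1338  0.058 ]
[ 0.4375 -0.0133  0.07  ] [ 0.4423 -0.0111  0.058 ]
[ 0.4437 -0.1318  0.07  ] [ 0.4487 -0.1342  0.058 ]
[ 0.3179 -0.0909  0.09  ]
[ 0.3622 -0.1205  0.09  ]
time: 3.05
tcp_pos: [0.39, -0.071, 0.0567]
tcp_rot: [[-1.0, 0.003, 0.0], [0.003, 1.0, -0.0], [-0.0, -0.0, -1.0]]
contact_force: [-0.4, 0.4, 0.4]
opening: -0.0
```

```bash
python3 -m handwheel '[[-12,0,0,0,0,0,0],[-12,0,0,0,0,0,0],[-8,0,0,0,0,0,0],[-8,0,0,0,0,0,0],[-8,0,0,0,0,0,0],[-8,0,0,0,0,0,0],[-8,0,0,0,0,0,0],[-8,0,0,0,0,0,0]]'
python3 -m handwheel '[[-6,0,0,0,0,0,0],[-6,0,0,0,0,0,0],[-6,0,0,0,0,0,0],[0,0,0,0,0,0,0]]'; python3 - <<'E'
from h import *
cap("top","t2.png")
a=cv2.imread('pics/t2.png')[110:300,210:390]; cv2.imwrite('pics/t2z.png',cv2.resize(a,None,fx=3.1,fy=3.1,interpolation=cv2.INTER_CUBIC))
E
```

```text
time: 3.85
tcp_pos: [0.4621, -0.0712, 0.0563]
tcp_rot: [[-1.0, 0.002, -0.0], [0.002, 1.0, 0.0], [0.0, 0.0, -1.0]]
contact_force: [-1.9, -0.2, 1.1]
opening: -0.0003
time: 4.25
tcp_pos: [0.4808, -0.0714, 0.0563]
tcp_rot: [[-1.0, 0.002, 0.002], [0.002, 1.0, -0.0], [-0.002, -0.0, -1.0]]
contact_force: [-0.4, -1.0, -0.3]
opening: 0.0002
```

View pics/t2z.png

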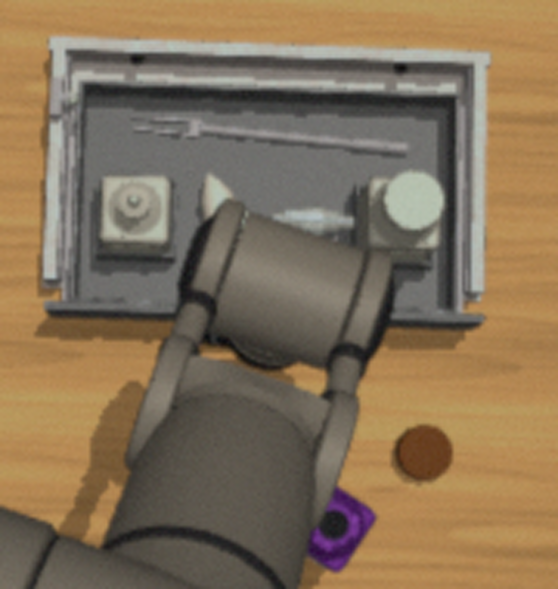

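The tray has moved about 57 mm. The panel row is now 306 in the zoom, with the carcass side ends at ~285–300. I'll continue in small steps.

```bash
python3 -m handwheel '[[-3,0,0,0,0,0,0],[-3,0,0,0,0,0,0],[0,0,0,0,0,0,0]]'
python3 -m handwheel '[[-3,0,0,0,0,0,0],[-3,0,0,0,0,0,0],[0,0,0,0,0,0,0]]'
python3 -m handwheel '[[-3,0,0,0,0,0,0],[0,0,0,0,0,0,0]]'
```

```text
time: 4.6
tcp_pos: [0.486, -0.0713, 0.0563]
tcp_rot: [[-1.0, 0.002, 0.001], [0.002, 1.0, 0.0], [-0.001, 0.0, -1.0]]
contact_force: [0.6, -0.1, -0.7]
opening: -0.0002
time: 4.9
tcp_pos: [0.4923, -0.0714, 0.0564]
tcp_rot: [[-1.0, 0.002, 0.001], [0.002, 1.0, -0.0], [-0.001, -0.0, -1.0]]
contact_force: [-0.8, 0.8, -0.2]
opening: 0.0002
time: 5.1
tcp_pos: [0.495, -0.0713, 0.0563]
tcp_rot: [[-1.0, 0.002, 0.0], [0.002, 1.0, 0.0], [-0.0, 0.0, -1.0]]
contact_force: [-0.3, -0.2, -0.3]
opening: -0.0002
```

```bash
cat > z.py <<'E'
import sys
from h import *
n=sys.argv[1];f=sys.argv[2];x0,x1,y0,y1=map(int,sys.argv[3:7])
o,im=cap(n,f); a=im[y0:y1,x0:x1,::-1]; s=min(780/a.shape[1],580/a.shape[0]); cv2.imwrite('pics/z_'+f,cv2.resize(a,None,fx=s,fy=s,interpolation=cv2.INTER_CUBIC)); print(s)
E
python3 z.py top t3.png 210 390 110 240; python3 z.py scene s3.png 155 330 165 315
```

```text
4.333333333333333
3.8666666666666667
```

View pics/z_t3.png

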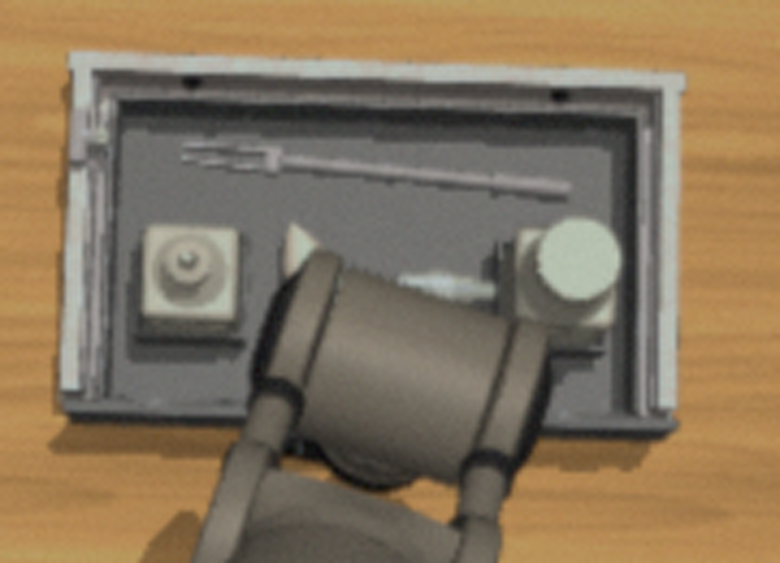

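View pics/z_s3.png

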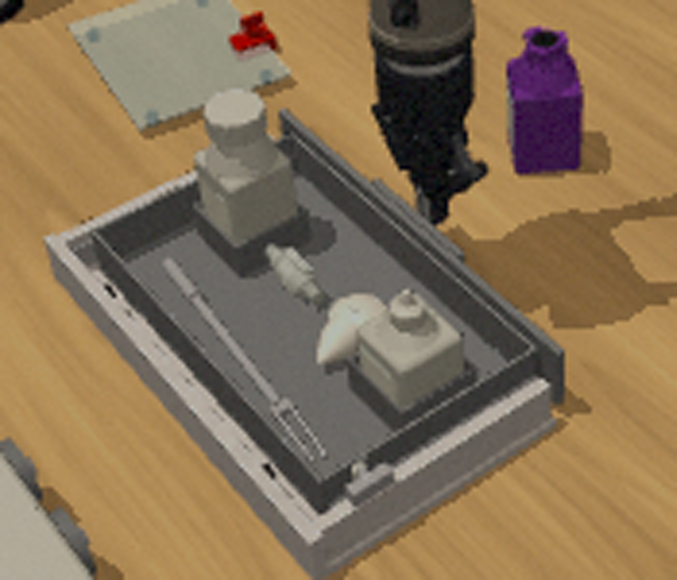

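The panel now meets the carcass side ends in both views, with a small gap between fingertip and lip, so the catch seems to have drawn it in. I'll press on to the hard stop to confirm.

```bash
python3 -m handwheel '[[-2,0,0,0,0,0,0],[-2,0,0,0,0,0,0],[0,0,0,0,0,0,0]]'
python3 -m handwheel '[[-2,0,0,0,0,0,0],[-2,0,0,0,0,0,0],[0,0,0,0,0,0,0]]'
```

```text
time: 5.5
tcp_pos: [0.4968, -0.0712, 0.0561]
tcp_rot: [[-1.0, 0.001, -0.004], [0.001, 1.0, 0.001], [0.004, 0.001, -1.0]]
contact_force: [-6.7, -1.1, 4.5]
opening: -0.0
time: 5.8
tcp_pos: [0.5009, -0.0712, 0.0561]
tcp_rot: [[-1.0, 0.002, -0.004], [0.002, 1.0, 0.001], [0.004, 0.001, -1.0]]
contact_force: [-6.2, -0.7, 3.3]
opening: 0.0004
```

```bash
python3 -m handwheel '[[-2,0,0,0,0,0,0],[-2,0,0,0,0,0,0],[0,0,0,0,0,0,0]]'
python3 -m handwheel '[[-2,0,0,0,0,0,0],[-2,0,0,0,0,0,0],[0,0,0,0,0,0,0]]'
```

```text
time: 6.1
tcp_pos: [0.5064, -0.0712, 0.0561]
tcp_rot: [[-1.0, 0.002, -0.001], [0.002, 1.0, 0.0], [0.001, 0.0, -1.0]]
contact_force: [-3.9, -1.2, 0.7]
opening: 0.0001
time: 6.4
tcp_pos: [0.5064, -0.0711, 0.056]
tcp_rot: [[-1.0, 0.001, -0.009], [0.001, 1.0, 0.001], [0.009, 0.001, -1.0]]
contact_force: [-17.3, -2.2, 12.0]
opening: -0.0003
```

At x=0.506 it hit the hard stop at 17 N, after the catch's resistance and pull-in. I'll back off, rise and look at the cap.

```bash
python3 -m handwheel '[[10,0,0,0,0,0,0],[15,0,0,0,0,0,0],[0,0,-40,0,0,0,0],[0,0,-45,0,0,0,0.5],[0,0,-45,0,0,0,1],[0,0,-45,0,0,0,1],[0,0,-40,0,0,0,1],[0,0,0,0,0,0,1]]'
python3 -m handwheel '[[-40,-30,0,0,0,0,1],[-40,-30,0,0,0,0,1],[-35,-30,0,0,0,0,1],[-20,-26,0,0,0,0,1],[0,0,0,0,0,0.13,1],[0,0,0,0,0,0.13,1],[0,0,0,0,0,0.13,1],[0,0,0,0,0,0.13,1],[0,0,0,0,0,0,1],[0,0,0,0,0,0,1]]'
python3 - <<'E'
from h import *
o,_=cap("wrist","w4.png"); print(o["joint_pos"],o["tcp_pos"],o["tcp_rot"],o["contact_force"])
print([(d["at"],round(d["confidence"],2)) for d in manip.look_for("wrist","cap_mid")][:3])
E
python3 z.py top t4.png 210 390 110 240
```

```text
time: 7.2
tcp_pos: [0.4886, -0.072, 0.2773]
tcp_rot: [[-1.0, 0.002, 0.013], [0.002, 1.0, -0.004], [-0.013, -0.004, -1.0]]
contact_force: [0.6, -0.7, 0.2]
opening: 0.0722
time: 8.2
tcp_pos: [0.6205, -0.1875, 0.2708]
tcp_rot: [[-0.869, 0.495, 0.0], [0.495, 0.869, 0.0], [-0.0, 0.0, -1.0]]
contact_force: [0.2, 0.2, -0.1]
opening: 0.0854
[-0.4117  0.5566  1.0721  0.0002  1.5127 -1.4643] [ 0.6205 -0.1875  0.2708] [[-0.8687  0.4954  0.0002]
 [ 0.4954  0.8687  0.0002]
 [-0.0001  0.0003 -1.    ]] [ 0.2067  0.1595 -0.0944]
[([272.9, 189.6], 0.87), ([131.9, 4.4], 0.56)]
4.333333333333333
```

View pics/w4.png

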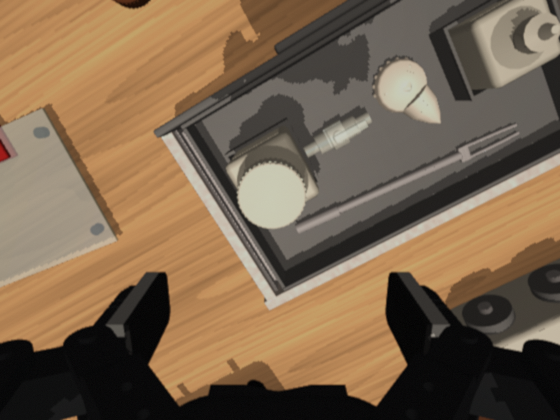

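View pics/z_t4.png

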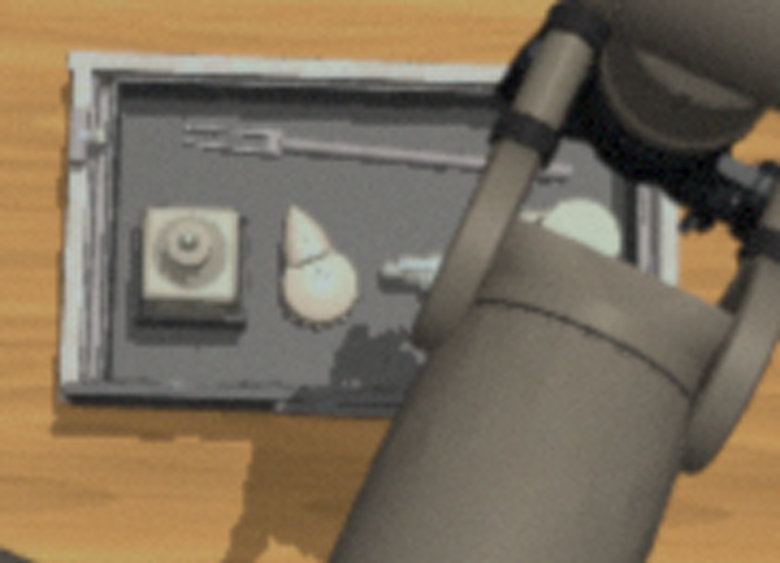

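The wrist view shows the white cap as a disc at about (273,191), clear of the fingers. The tray panel is flush with the carcass.

```bash
python3 - <<'E'
from h import *
o=manip.get_obs()
im=cv2.imread('pics/w4.png'); g=im.min(axis=2)
cv2.imwrite('pics/w4z.png',cv2.resize(im[145:240,215:330],None,fx=6,fy=6,interpolation=cv2.INTER_CUBIC))
for th in (150,165,180):
    m=(g>th).astype(np.uint8); m[:, :225]=0; m[:150]=0;m[240:]=0;m[:,320:]=0
    m=cv2.morphologyEx(m,cv2.MORPH_OPEN,np.ones((9,9)))
    n,l,s,c=cv2.connectedComponentsWithStats(m); i=1+np.argmax(s[1:,4]); 
    cs,_=cv2.findContours((l==i).astype(np.uint8),0,1); e=cv2.fitEllipse(max(cs,key=len)); print(th,e,s[i],onz("wrist",e[0],.161,o))
# predicted outlines
for z in(.161,.139):
    c=onz("wrist",(273,193),.161,o); 
    pts=np.array([proj("wrist",[c[0]+.0245*np.cos(t),c[1]+.0245*np.sin(t),z],o) for t in np.linspace(0,6.28,60)]); print(z,pts.min(0),pts.max(0))
E
```

```text
150 ((271.4739990234375, 195.47459411621094), (63.2631721496582, 66.17575073242188), 97.67378997802734) [ 239  164   66   64 3380] [ 0.6123 -0.1875  0.161 ]
165 ((271.2840576171875, 195.5364227294922), (61.90460968017578, 64.73702239990234), 92.94859313964844) [ 239  165   65   62 3238] [ 0.6123 -0.1877  0.161 ]Traceback (most recent call last):
  File "<stdin>", line 8, in <module>
    return _wrapfunc(a, 'argmax', axis=axis, out=out, **kwds)
    return bound(*args, **kwds)
ValueError: attempt to get argmax of an empty sequence
```

View pics/w4z.png

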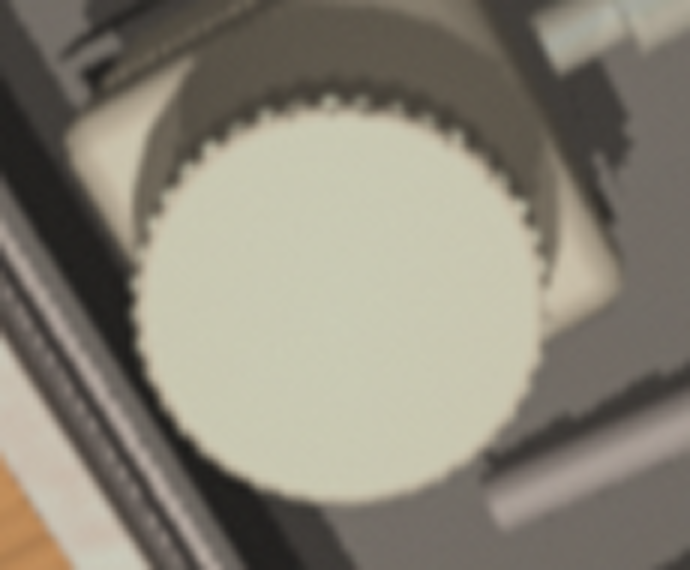

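Cap axis is at (0.6123, −0.1875), which agrees with tray_front + 96 mm. I'll centre on it, descend to TCP z≈0.128 and grip.

```bash
python3 -m handwheel '[[7,-4,0,0,0,0,1],[0,0,40,0,0,0,1],[0,0,40,0,0,0,1],[0,0,30,0,0,0,1],[0,0,20,0,0,0,1],[0,0,13,0,0,0,1],[0,0,0,0,0,0,1],[0,0,0,0,0,0,1]]'
python3 z.py scene s5.png 155 330 110 260
```

```text
time: 9.15
tcp_pos: [0.6127, -0.1878, 0.1293]
tcp_rot: [[-0.867, 0.498, 0.001], [0.498, 0.867, -0.001], [-0.001, 0.0, -1.0]]
contact_force: [-0.8, -0.5, 0.6]
opening: 0.0857
3.8666666666666667
```

View pics/z_s5.png

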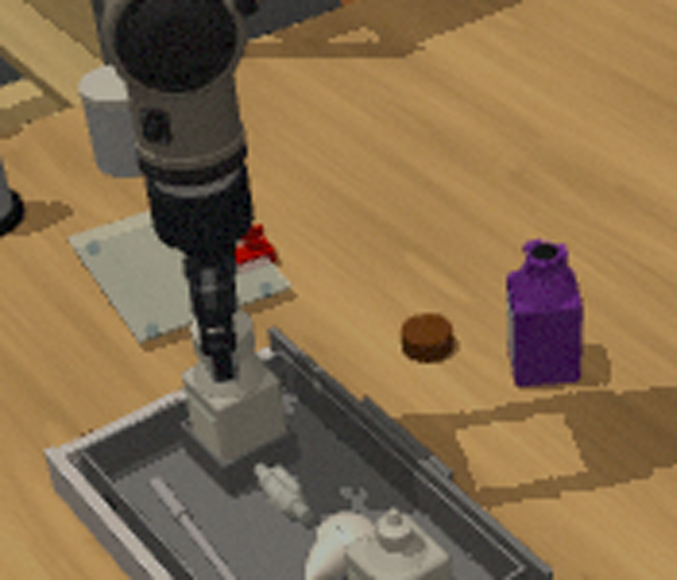

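The fingers straddle the cap, with the near finger at (215,340) in the zoom. Closing the grip at 60 N.

```bash
python3 -m handwheel '[[0,0,0,0,0,0,0.6],[0,0,0,0,0,0,0.4],[0,0,0,0,0,0,0.3],[0,0,0,0,0,0,0.2],[0,0,0,0,0,0,0.2],[0,0,0,0,0,0,0.2]]' 60
```

```text
time: 9.8
tcp_pos: [0.6126, -0.1878, 0.129]
tcp_rot: [[-0.867, 0.498, 0.001], [0.498, 0.867, -0.001], [-0.001, -0.0, -1.0]]
contact_force: [-1.0, -0.6, 4.6]
opening: 0.048
```

```bash
python3 -m handwheel '[[0,0,2,0,0,0,0.2],[0,0,1,0,0,0,0.2],[0,0,0,0,0,0,0.2]]'
python3 -m handwheel '[[0,0,2,0,0,0,0.2],[0,0,0,0,0,0,0.2]]'
```

```text
time: 10.1
tcp_pos: [0.6127, -0.1878, 0.1265]
tcp_rot: [[-0.867, 0.498, 0.002], [0.498, 0.867, -0.001], [-0.002, 0.0, -1.0]]
contact_force: [-3.0, -0.3, 9.8]
opening: 0.0478
time: 10.3
tcp_pos: [0.6127, -0.1878, 0.1248]
tcp_rot: [[-0.867, 0.498, 0.002], [0.498, 0.867, -0.001], [-0.002, 0.0, -1.0]]
contact_force: [-3.1, 0.5, 12.1]
opening: 0.0479
```

```bash
python3 -m handwheel '[[0,0,1,0,0,0,0.2],[0,0,1,0,0,0,0.2],[0,0,0,0,0,0,0.2]]'
```

```text
time: 10.6
tcp_pos: [0.6131, -0.1879, 0.1244]
tcp_rot: [[-0.867, 0.498, 0.004], [0.498, 0.867, -0.002], [-0.004, 0.0, -1.0]]
contact_force: [-5.3, 0.8, 17.7]
opening: 0.048
```

It's solid at the bottom, with 17.7 N. Now turning anticlockwise.

```bash
python3 -m handwheel '[[0,0,0,0,0,-0.06,0.2],[0,0,0,0,0,-0.08,0.2],[0,0,0,0,0,-0.08,0.2],[0,0,0,0,0,-0.08,0.2],[0,0,0,0,0,0,0.2]]'
```

```text
time: 11.1
tcp_pos: [0.6138, -0.188, 0.1244]
tcp_rot: [[-0.976, 0.218, 0.005], [0.218, 0.976, -0.002], [-0.006, -0.001, -1.0]]
contact_force: [-2.3, 0.3, 16.4]
opening: 0.0479
```

```bash
python3 -m handwheel '[[0,0,0,0,0,-0.1,0.2],[0,0,0,0,0,-0.1,0.2],[0,0,0,0,0,-0.1,0.2],[0,0,0,0,0,-0.1,0.2],[0,0,0,0,0,-0.1,0.2],[0,0,0,0,0,-0.1,0.2],[0,0,0,0,0,-0.1,0.2],[0,0,0,0,0,-0.05,0.2],[0,0,0,0,0,0,0.2],[0,0,0,0,0,0,0.2]]'
python3 -c "
from h import *
o=manip.get_obs();print(o['joint_pos'],o['ft_torque'])"
```

```text
time: 12.1
tcp_pos: [0.6137, -0.1879, 0.1244]
tcp_rot: [[-0.864, -0.504, 0.005], [-0.504, 0.864, -0.002], [-0.003, -0.004, -1.0]]
contact_force: [-2.0, 0.3, 16.8]
opening: 0.0477
[-0.4166  0.6435  1.3253  0.0003  1.1674 -2.516 ] [0.2129 0.3914 0.029 ]
```

```bash
python3 -m handwheel '[[0,0,-2,0,0,0,0.2],[0,0,-2,0,0,0,0.2],[0,0,-2,0,0,0,0.2],[0,0,-2,0,0,0,0.2],[0,0,-2,0,0,0,0.2],[0,0,0,0,0,0,0.2]]'
```

```text
time: 12.7
tcp_pos: [0.6123, -0.1874, 0.1312]
tcp_rot: [[-0.864, -0.504, -0.0], [-0.504, 0.864, 0.0], [-0.0, 0.0, -1.0]]
contact_force: [1.0, -0.7, 1.3]
opening: 0.048
```

```bash
python3 -m handwheel '[[0,0,-4,0,0,0,0.2],[0,0,-4,0,0,0,0.2],[0,0,0,0,0,0,0.2]]'; python3 -m handwheel '[[0,0,-6,0,0,0,0.2],[0,0,-6,0,0,0,0.2],[0,0,0,0,0,0,0.2]]'; python3 z.py scene s6.png 155 330 110 260
```

```text
time: 13.0
tcp_pos: [0.6122, -0.1875, 0.1395]
tcp_rot: [[-0.864, -0.504, -0.0], [-0.504, 0.864, 0.0], [0.0, 0.0, -1.0]]
contact_force: [-0.2, -0.1, -0.8]
opening: 0.0478
time: 13.3
tcp_pos: [0.6128, -0.1877, 0.1526]
tcp_rot: [[-0.864, -0.504, 0.002], [-0.504, 0.864, -0.001], [-0.001, -0.002, -1.0]]
contact_force: [1.3, -0.1, -0.0]
opening: 0.0476
3.8666666666666667
```

View pics/z_s6.png

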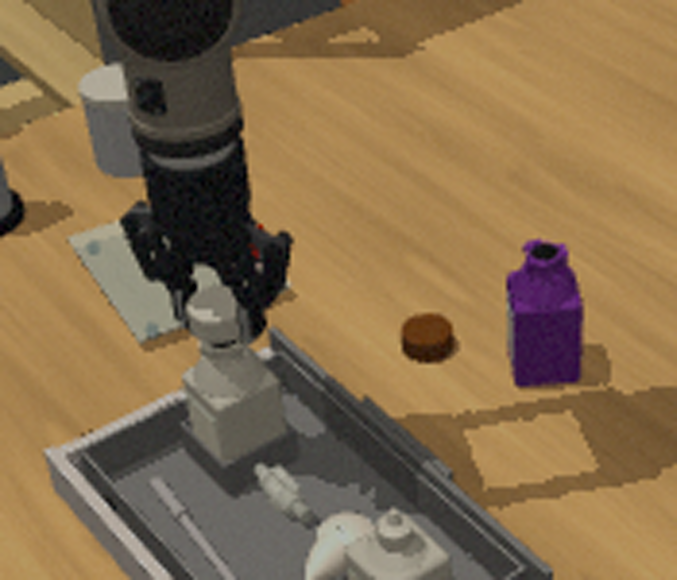

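The cap is rising off the neck at (225,345), and the bottle stays in its well. Lifting to about 90 mm above the rim.

```bash
python3 -m handwheel '[[0,0,-10,0,0,0,0.2],[0,0,-15,0,0,0,0.2],[0,0,-15,0,0,0,0.2],[0,0,-15,0,0,0,0.2],[0,0,-10,0,0,0,0.2],[0,0,0,0,0,0,0.2],[0,0,0,0,0,0,0.2],[0,0,0,0,0,0,0.2],[0,0,0,0,0,0,0.2]]'; python3 z.py scene s7.png 155 330 110 260;python3 z.py top t7.png 210 390 110 240
```

```text
time: 14.25
tcp_pos: [0.612, -0.1874, 0.2154]
tcp_rot: [[-0.864, -0.504, -0.001], [-0.504, 0.864, 0.001], [0.001, 0.001, -1.0]]
contact_force: [-0.5, -0.6, -0.2]
opening: 0.0477
3.8666666666666667
4.333333333333333
```

View pics/z_s7.png

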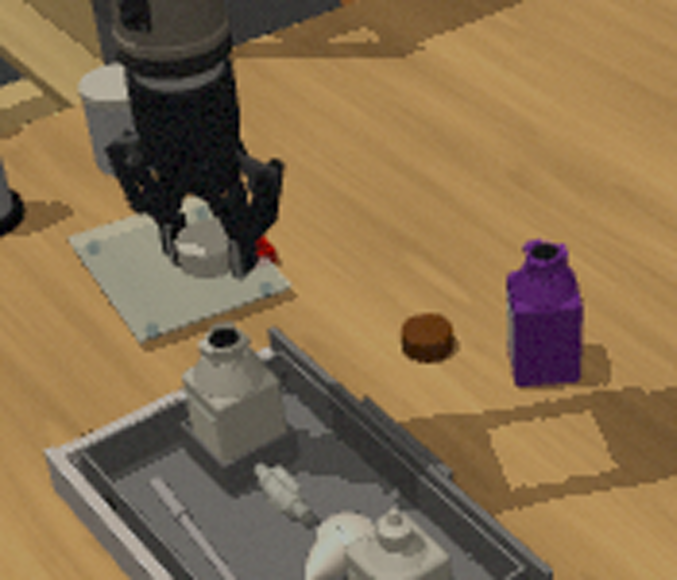

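View pics/z_t7.png

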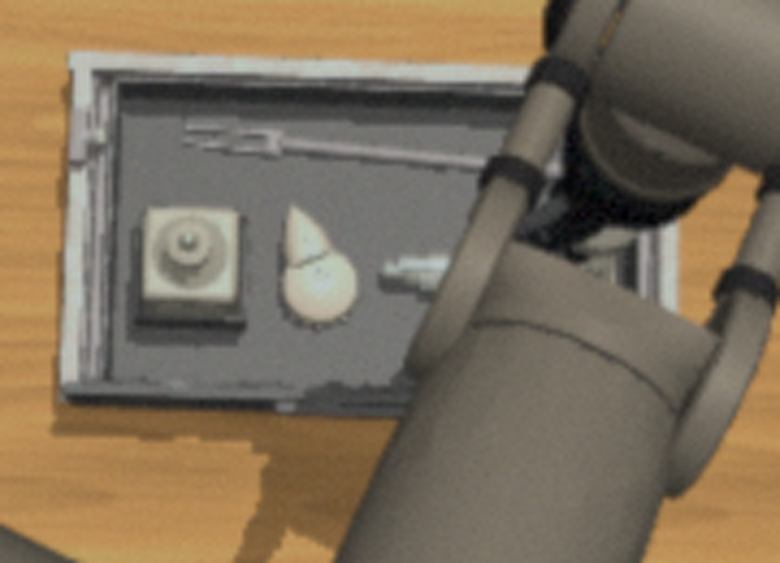

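The cap is held level above the open mouth at (222,338). The bottle stands in its well, the tray is flush, and everything else is where it was.

```bash
python3 -c "
from h import *
o=manip.get_obs();print(o['opening'],o['tcp_pos'],o['contact_force'])
print(manip.hand_in())"
```

```text
0.04769670146193584 [ 0.6121 -0.1874  0.2156] [ 0.1234 -0.3472 -0.122 ]
the job is handed in; nothing more can be done
None
```

The job is done and handed in at about 14.3 s of the 48 s allowed; `hand_in()` gives no verdict, so the result rests on my own checks below.

**What I did**
- **Tray:** I pushed it by the pull lip through the catch's resistance until it drew in. It then held against the hard stop at 17 N.
- **Cap:** I gripped the white cap at 60 N and pressed it to the solid stop, about 4.6 mm down at about 17 N. I turned the tool 60° anticlockwise with the cap held down, then lifted.

**Last checks**
- **Cap:** it is held in the gripper at an opening of 47.7 mm, level, about 88 mm above the rim and on the bottle's axis. That height comes from the tool's travel, not from a camera measurement.
- **Bottle:** the scene picture shows it open and upright in its well.
- **Tray and the rest:** the panel is flush with the carcass. Nothing else in the cropped top and scene pictures looked moved. The cone and the scraper were outside those crops and I did not check them again; the arm never came down near them.

**Not confirmed:** I did not measure the cap's own rotation. It lifted off without pulling the bottle up, which shows it was free.

**Misread on the way:** just before the catch I first took the tray to be home from the pictures. The push forces showed it was not, so I pushed on to the hard stop.

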